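# Free a glued moulding from a strap clamp of unknown thread and rack it

## Robot

A 6-joint arm with a two-finger parallel gripper is mounted at the origin on a cart in front of the work surface, level with it; the furniture and walls round the work are solid. World frame = base frame: x ahead of the robot, y to its left, z up, the work surface at z = 0. Lengths are in m, angles in degrees, forces in N, time in s.
With the tool pointing down it reaches from about 0.375 to 0.9 m from the base axis. Payload 3.1 kg.
Tool frame: the origin (TCP) lies on the centre line of the jaws, within the pads' length; the fingertips stand finger_overhang ahead of it and the grasp point (between the pads) lies 5 mm behind it (finger_overhang is the distance from the TCP to the fingertips, in m); z points along the fingers, y is the line along which they close (so a half turn about z gives the same grasp; the last joint's range is limited). The gripper opens to 87 mm and grips with 3 to 60 N. Pads are 19 mm wide; open, the fingers measure 117 mm over their backs; the gripper's body (75 mm by 190 mm) begins 51 mm behind the grasp point.
Start: joints at [-10.227, 30.224, 82.088, -0, 67.689, -10.227], TCP at [0.625, 0, 0.237] pointing down, gripper open.
Joint ranges: [-176.69, 176.69], [-43.24, 126.21], [12.49, 139.97], [-82, 262], [0, 151.66], [-163.58, 163.58]. Speed limits (degrees/s): [159.86, 159.86, 180, 180, 180, 180].

## Interface

Orientations are given as a 3x3 rotation matrix whose columns are the frame's x, y, z axes.
In Python, from rig import read_state, capture, calibration, hand_in, finger_overhang gives the robot as it stands.
- The arm moves only by the tool send_rows, never from a script. Its argument "plan" is a list of rows, each a list of 5 numbers: the closure in counts, from 0 (fully open) to 255 (shut), then the shift along the tool's x, y, z in m, then the turn about the tool's z in rad. A call has 1 to 20 rows; each row shifts and turns the commanded pose from where the row before left it, along the tool's axes as they then stand; what a row does not reach is not made up. A row lasts 1/12 s, in which the tool goes at most 41.7 mm and 7.16 degrees, less where a joint would pass 70% of its speed; a pose out of reach is approached as far as the arm can. A call is refused whole if a number of a shift passes 0.0417 or a number of a turn 0.125, either way. A call with a gripper value outside its range is refused whole. The fingers move at their own pace and stop on an object; the grip force is fixed at half the most. Time passes only in rows, so rows that do not move let the fingers close. It gives the time, the measured TCP pose, the force, the opening and the grip force at its end, in the units of the state.
- read_state(): the state, without advancing time (a new reading comes with each control period).
- capture(name): name is "scene" or "side" or "wrist"; returns (picture, depth): 384x512x3 uint8, blue, green, red; 384x512 float32, m along the optical axis (not along the pixel's ray), 0 where there is no reading.
- calibration(name): a dict with "fx", "fy", "cx", "cy" (pixels), "xyz" and "rotation" of the camera in the world. Camera axes: x right, y down, z forward; pixel columns grow to the right and rows downward; lengths in m; the calibration is good to about 2 mm. The wrist camera is an equidistant fisheye: a pixel r from the principal point sees the ray r / f radians off the axis. A picture is of the moment at which its call begins: read the wrist's pose just before it. calibration takes no time and is no camera call; for the wrist camera it gives the pose at the moment of the call.
- hand_in(): hands the job in; it is judged then, once.
The state is a dict: "time_s": time; "joint_positions": joint angles; "qvel": joint speeds; "tau": joint torques, N m; "position": TCP position; "tcp_rot": TCP orientation; "force": force on the tool from outside, world axes, zero at the start; "moment": the same for the moment, N m; "opening": opening from 0.0 (shut) to 1.0 (fully open); "grasp_force": force on a finger pad.
Only numpy, scipy, OpenCV 4.12 (cv2) and the standard library are available. Lean on these libraries where they do the work, as an engineer would, in place of code of your own. Each camera call takes 0.05 s, during which the arm holds its last target. There are 200 camera calls.

## Task

The repaired plaster moulding is still held down in the gluing jig by the strap clamp, and nobody remembers whether its hand knob has a left- or a right-hand thread: find by feel which way it gives and undo it until the strap has risen clear of its heel notch. Then swing the strap aside and lift the moulding out. Lay it gently, beads up, on the free part of the drying rack, bridging both battens, parallel to and clear of the piece already drying there, and leave that piece where it is.

Things in the scene. Friction and masses are not known exactly. Their poses are not given: they have to be found in the camera images.
- moulding_mid (a point): The white plaster moulding in the jig: 34 mm wide (x), 120 long (y), 28 high (z, up), 0.09-0.14 kg. The point: its centre, 14 mm above its underside. -x side: flat, upright; +x side: upright only for the lowest 6 mm, then sloping in; so pinch across x at mid-length, low. Underside 24 mm above the table (12 mm above the jig's base), bare for 31 mm each way along y from the middle.
- jig: Gluing jig fixed to the table: plywood base 70 x 220 x 12 mm, origin under it on the table, y along it. At y = -50 mm the moulding (parallel to y) on two bed strips between short dowels (8 mm above its underside, all 38 mm or more from its middle along y); at y = +48 the stud with strap and knob; at y = +84 the heel block, 58.5 mm high, whose 2.5 mm deep notch holds the strap's tail.
- knob_grip (a point): Grip point of the black bar knob, on its upright axis, 90 mm above the table when tight. Its blade runs 33 mm each way along this point's y (which turns with the knob), is 14 mm thick along x and spans from 14 mm below to 10 mm above the point; a round nose on the axis and a lug at each end stand up to 14 mm above it. The steel strap's top lies 22 mm below the point. It rises as it is undone (see riser). It takes 0.1 to 0.2 N m to turn.
- knob (a joint): Turn of the knob in rad, counter-clockwise from above positive; 0 = tight, as found. It turns one way only from there, to 3.3 rad at most; the other way it comes up hard within about 0.1 rad, and forcing only winds it up. Which way it gives differs from start to start and cannot be seen. It stays where it is left.
- riser (a joint): Rise of strap and knob in m: about -0.0005 as found, tight; then 0.0022 per rad of the knob, whichever way it gives: 0.0015 at 1 rad, 0.0045 at 2.4, 0.0065 at 3.3. From 0.003 (1.7 rad) on the strap's tail is out of the notch and the strap can swing; 2 to 2.5 rad gives good clearance.
- strap (a joint): Swing of the strap about the stud in rad, counter-clockwise from above positive; 0 = toe over the moulding; limits -1.9 and 1.9. It stays where it is pushed. The moulding can be lifted straight up from about 0.85 either way.
- strap_toe (a point): Point near the free end (toe) of the flat steel strap, at half its thickness, 60 mm from the stud's axis (the axis lies along this point's +y). The strap is 26 mm wide (x), 10 mm thick (underside 56 mm above the table when tight, with a 4 mm cork pad under the toe) and runs 79 mm from the axis to its round end. Push its edge sideways or pinch it across x.
- rack_free (a point): Drying rack fixed to the table: two wooden battens along this point's x, 180 mm long, 18 mm wide, their mid-lines 38 mm either side (y), tops 30 mm above the table; between them it is open down to the table but for two 10 mm high cross pieces. This point: top level, midway between the battens, in the middle of the free part, which runs 40 mm either way along x.
- moulding_b_mid (a point): Centre of the second, like piece (34 x 120 x 28 mm), loose, already drying across both battens about 85 mm from rack_free along the rack's -x.

How it is judged (in metres and radians):
On the way, in this order (a step that is already met when the one before it is completed fails the run):
1. the knob is undone until the strap has risen (value of joint riser above 0.002 m and (value of joint knob above 1 rad or value of joint knob below -1 rad)), for 0.2 s.
2. the strap is swung aside from over the moulding ((value of joint strap above 0.6 rad or value of joint strap below -0.6 rad)), for 0.2 s.
At the end, for the whole second after the job is handed in: The moulding lies at rest across both battens, beads up (within 0.1 rad), parallel to the rack's y within 0.2 rad, its middle within 40 mm of rack_free along the battens and 25 mm across them, its centre 9 to 19 mm above the batten tops (x of moulding_mid in the frame of rack_free between -0.04 and 0.04 m and y of moulding_mid in the frame of rack_free between -0.025 and 0.025 m and z of moulding_mid in the frame of rack_free between 0.009 and 0.019 m and angle between moulding_mid's own z axis and vertical below 0.1 rad and angle between the y axis of moulding_mid and the y axis of rack_free, either way round below 0.2 rad and linear speed of moulding below 0.02 m/s); the robot touches nothing.
It fails at once if the piece already on the rack was pushed about (distance of moulding_b_mid from where it was at the start of the episode above 0.015 m).
It fails at once if the moulding was let fall: faster than 0.4 m/s while the fingers do not hold it (linear speed of moulding above 0.4 m/s and contact force between the fingers and moulding below 0.2 N).
It also fails if it takes over 70 s, if anything falls off the work surface, if the arm or the gripper's body presses on something with over 40 N, if the wrist force passes 120 N, or if a joint passes its speed limit or range.

## Working session

There is one attempt and no reset: what is moved stays moved. The work goes in short steps, Python scripts to look and compute and a tool call to move; the robot and the scene stay as the last step left them, time stands still between calls to the robot, and variables do not carry over. Pictures are saved under pics/ and viewed, at most 10 in all, crops included, and the job is handed in when it is done.

Besides the shell and the picture viewer there is one more tool, called after "Call:" as name(argument=value, ...) on one line, values as JSON. send_rows: Moves the arm, as the interface text tells. Its arguments: {"type":"object","properties":{"plan":{"type":"array","items":{"type":"array","items":{"type":"number"}}}},"required":["plan"]}

```bash
ls; mkdir -p pics; python3 - <<'E'
from rig import *
import cv2,numpy as np
s=read_state();print({k:np.round(v,3).tolist() for k,v in s.items()},finger_overhang)
np.set_printoptions(precision=4,suppress=True)
for n in("scene","side"):
    p,d=capture(n);cv2.imwrite(f"pics/{n}0.png",p);np.save(f"pics/{n}0.npy",d);print(n,calibration(n))
E
```

```text
pics
{'time_s': 0.0, 'joint_positions': [-10.228, 30.279, 82.158, -0.001, 67.688, -10.227], 'qvel': [-0.149, -0.019, 0.047, -0.017, -0.023, 0.046], 'tau': [-0.001, -44.005, -17.659, 0.063, 0.058, -0.0], 'position': [0.624, 0.0, 0.236], 'tcp_rot': [[-0.0, 1.0, -0.002], [1.0, 0.0, 0.0], [0.0, -0.002, -1.0]], 'force': [-0.818, -0.848, 0.125], 'moment': [-0.005, 0.05, 0.021], 'grasp_force': 0.0, 'opening': 1.003} 0.014
scene {'fx': 355.1338871434162, 'fy': 355.1338871434162, 'cx': 256.73103228563076, 'cy': 188.14389800346484, 'xyz': array([-0.0156,  0.7761,  0.4916]), 'rotation': array([[-0.7063, -0.3603,  0.6094],
       [-0.7075,  0.3295, -0.6252],
       [ 0.0245, -0.8727, -0.4877]])}
side {'fx': 379.9826676727933, 'fy': 379.9826676727933, 'cx': 253.9454930339525, 'cy': 187.94538411489233, 'xyz': array([ 0.3178, -0.5025,  0.4515]), 'rotation': array([[ 0.9704, -0.0998,  0.2198],
       [-0.2414, -0.4084,  0.8803],
       [ 0.002 , -0.9073, -0.4204]])}
```

View pics/scene0.png

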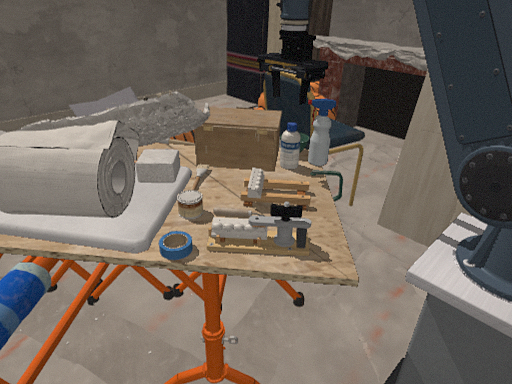

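View pics/side0.png

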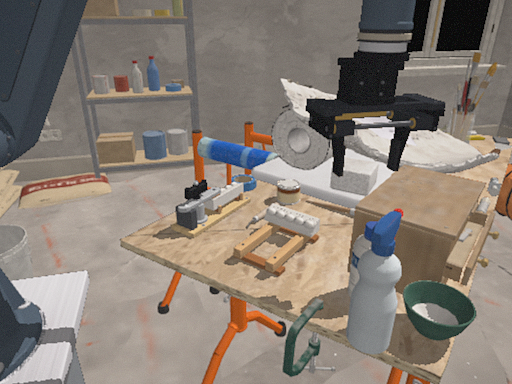

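The scene view shows the jig (knob at about 287,212, heel 302,232, moulding 232,225) and the rack (drying piece at 258,183). The side view shows the knob at 196,188 and the rack's free part near 262,248. Next I'll fuse the depth into a top-down map.

```bash
cat > h.py <<'E'
from rig import *
import cv2,numpy as np
np.set_printoptions(precision=4,suppress=True)
def cloud(n,p,d,c=None):
    c=c or calibration(n);v,u=np.mgrid[:384,:512];x=(u-c["cx"])/c["fx"];y=(v-c["cy"])/c["fy"]
    if n=="wrist":
        r=np.hypot(x,y)+1e-9;k=np.tan(r)/r;x=x*k;y=y*k;d=np.where(r<1.2,d,0)
    m=d>0;P=np.stack([x*d,y*d,d],-1)[m]@c["rotation"].T+c["xyz"]
    return P,p[m]
def topdown(P,C,x0,x1,y0,y1,res,zmax=.15):
    m=(P[:,0]>x0)&(P[:,0]<x1)&(P[:,1]>y0)&(P[:,1]<y1)&(P[:,2]<zmax)&(P[:,2]>-.02);P,C=P[m],C[m]
    o=np.argsort(P[:,2]);P,C=P[o],C[o]
    h=int((x1-x0)/res);w=int((y1-y0)/res);I=np.zeros((h+1,w+1,3),np.uint8);Z=np.full((h+1,w+1),-1.)
    i=((x1-P[:,0])/res).astype(int);j=((y1-P[:,1])/res).astype(int);I[i,j]=C;Z[i,j]=P[:,2];return I,Z
E
python3 - <<'E'
from h import *
for n in("scene","side","wrist"):
    c=calibration(n)
    p,d=capture(n)
    if n=="wrist":cv2.imwrite("pics/wrist0.png",p);print(c)
    P,C=cloud(n,p,d,c);np.savez(f"pics/{n}0.npz",P=P,C=C)
    t=P[(P[:,2]<.01)&(P[:,2]>-.02)&(P[:,0]>.35)&(P[:,0]<.6)&(P[:,1]>-.1)&(P[:,1]<.35)]
    print(n,len(t),t[:,2].mean() if len(t) else 0)
    I,Z=topdown(P,C,.3,.7,-.15,.35,.002)
    H=cv2.applyColorMap(np.clip(Z*2500,0,255).astype(np.uint8),cv2.COLORMAP_JET);H[Z<0]=0
    cv2.imwrite(f"pics/td_{n}.png",cv2.resize(np.hstack([I,H]),(0,0),fx=1.55,fy=1.55,interpolation=0))
E
```

```text
scene 3287 0.000497368958069928
side 10520 -8.904137777716186e-05
{'fx': 297.3186396354542, 'fy': 297.3186396354542, 'cx': 256.8291120606574, 'cy': 195.85095234722252, 'xyz': array([0.6241, 0.077 , 0.3837]), 'rotation': array([[ 1.    ,  0.002 , -0.0007],
       [ 0.0017, -0.961 , -0.2764],
       [-0.0012,  0.2764, -0.961 ]])}
wrist 25097 -0.000133110158561938
```

View pics/td_wrist.png

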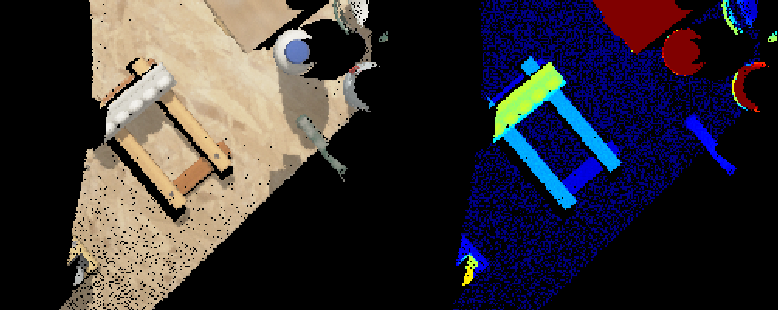

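View pics/td_scene.png

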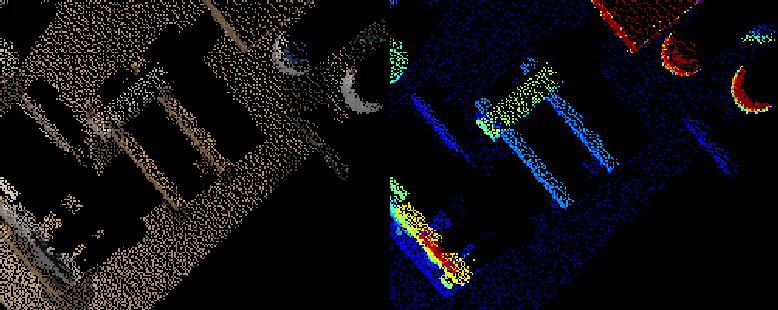

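Wrist view gives the rack cleanly (batten tops, drying piece at the -x end); the jig's at about x 0.38, y 0.3. I'll move over it.

Call:
send_rows(plan=[[0,0.027,-0.019,0,0],[0,0.027,-0.019,0,0],[0,0.027,-0.019,0,0],[0,0.027,-0.019,0,0],[0,0.027,-0.019,0,0],[0,0.027,-0.019,0,0],[0,0.027,-0.019,0,0],[0,0.027,-0.019,0,0],[0,0.027,-0.019,0,0],[0,0.027,-0.019,0,0],[0,0,0,0,0],[0,0,0,0,0],[0,0,0,0,0]])

```text
time_s: 1.33
position: [0.4354, 0.27, 0.2367]
tcp_rot: [[-0.001, 1.0, 0.001], [1.0, 0.001, -0.0], [-0.0, 0.001, -1.0]]
force: [-0.0, -0.2, -1.0]
opening: 1.002
grasp_force: 0.0
```

```bash
python3 - <<'E'
from h import *
c=calibration("wrist");p,d=capture("wrist");P,C=cloud("wrist",p,d,c);np.savez("pics/wrist1.npz",P=P,C=C)
I,Z=topdown(P,C,.25,.55,.1,.5,.001)
H=cv2.applyColorMap(np.clip(Z*2500,0,255).astype(np.uint8),cv2.COLORMAP_JET);H[Z<0]=0
cv2.imwrite("pics/td1.png",np.hstack([I,H])[:,:800])
# rack
D=np.load("pics/wrist0.npz")["P"]
def rect(m,X=D):
    q=X[m][:,:2].astype(np.float32);r=cv2.minAreaRect(q);return len(q),np.array(r[0]),np.array(r[1]),r[2]
reg=(D[:,0]>.42)&(D[:,0]<.63)&(D[:,1]>.08)&(D[:,1]<.3)
print("b",rect(reg&(D[:,2]>.045)&(D[:,2]<.075)))
bt=reg&(D[:,2]>.026)&(D[:,2]<.034);print("batt",rect(bt),np.median(D[bt][:,2]))
q=D[bt][:,:2]
n,l,st,ce=cv2.connectedComponentsWithStats((lambda z:((z>.025)&(z<.035)).astype(np.uint8))(cv2.medianBlur(topdown(D,np.load("pics/wrist0.npz")["C"],.4,.65,.05,.3,.0015)[1].astype(np.float32),3)))
for k in range(1,n):
    if st[k,4]>100:
        v,u=np.nonzero(l==k);Q=np.c_[.65-(v+.5)*.0015,.3-(u+.5)*.0015]; print(rect(slice(None),Q))
E
```

```text
b (2310, array([0.571 , 0.1781]), array([0.0319, 0.1158]), 39.6167106628418)
batt (2676, array([0.5317, 0.1406]), array([0.1817, 0.1068]), 38.979312896728516) 0.029447094637508914
(138, array([0.6136, 0.1676]), array([0.0193, 0.0181]), 41.18597412109375)
(1024, array([0.5346, 0.0953]), array([0.1249, 0.0298]), 41.633583068847656)
(1028, array([0.4839, 0.1557]), array([0.1264, 0.0213]), 40.601295471191406)
```

View pics/td1.png

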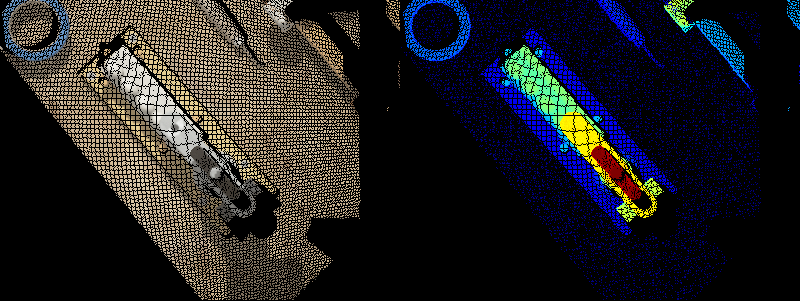

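The strap lies over the moulding, knob axis near (216,172), heel block at (640,210) in the height half. Next I'll fit these numerically.

```bash
python3 - <<'E'
from h import *
D=np.load("pics/wrist1.npz")["P"]
D=D[(D[:,0]>.28)&(D[:,0]<.53)&(D[:,1]>.2)&(D[:,1]<.43)]
def rect(m):
    q=D[m].astype(np.float32);r=cv2.minAreaRect(q[:,:2]);print(len(q),np.median(q[:,2]),np.array(r[0]),np.array(r[1]),r[2]);return r
z=D[:,2]
u=rect((z>.008)&(z<.015))
k=rect((z>.092)&(z<.11))
k2=rect((z>.097)&(z<.102))
s=rect((z>.063)&(z<.072))
# jig frame
a=np.deg2rad(52.0)
b=np.array(u[0]);ang=np.deg2rad(u[2]+(90 if u[1][0]<u[1][1] else 0));y=np.array([np.cos(ang),np.sin(ang)])
if y[0]>0:y=-y
x=np.array([y[1],-y[0]]);print("y",y,np.rad2deg(np.arctan2(y[1],y[0])))
o=np.array(k[0])-.048*y
L=np.c_[(D[:,:2]-o)@x,(D[:,:2]-o)@y]
for nm,m in(("base",(z>.009)&(z<.015)),("knobtop",z>.092),("strap",(z>.062)&(z<.072)),("mould",(z>.045)&(z<.054)&(L[:,1]<0)),("heel",(z>.055)&(z<.0615)&(L[:,1]>.06))):
    l=L[m];print(nm,len(l),np.percentile(l,[1,50,99],axis=0).ravel(),np.median(z[m]))
m=z>.092
print("knob pca",np.rad2deg(np.arctan2(*np.linalg.svd(D[m][:,:2]-D[m][:,:2].mean(0),full_matrices=0)[2][0][::-1])))
m=(z>.103)
print("tops",np.c_[L[m],z[m]][::max(1,m.sum()//25)])
E
```

```text
Traceback (most recent call last):
cv2.error: OpenCV(4.12.0) /io/opencv/modules/imgproc/src/convhull.cpp:143: error: (-215:Assertion failed) total >= 0 && (depth == CV_32F || depth == CV_32S) in function 'convexHull'
```

```bash
python3 - <<'E'
from h import *
D=np.load("pics/wrist1.npz")["P"]
D=D[(D[:,0]>.28)&(D[:,0]<.53)&(D[:,1]>.2)&(D[:,1]<.43)]
def rect(m):
    q=np.ascontiguousarray(D[m][:,:2],np.float32);r=cv2.minAreaRect(q);print(len(q),np.array(r[0]),np.array(r[1]),r[2]);return r
z=D[:,2];print(np.histogram(z,bins=np.arange(-.01,.13,.01)))
u=rect((z>.008)&(z<.015))
k=rect((z>.092)&(z<.115))
s=rect((z>.063)&(z<.072))
ang=np.deg2rad(u[2]+(90 if u[1][0]<u[1][1] else 0));y=np.array([np.cos(ang),np.sin(ang)])
if y[0]>0:y=-y
x=np.array([y[1],-y[0]]);print("y",y,np.rad2deg(np.arctan2(y[1],y[0])))
o=np.array(k[0])-.048*y
L=np.c_[(D[:,:2]-o)@x,(D[:,:2]-o)@y]
for nm,m in(("base",(z>.009)&(z<.015)),("knobtop",z>.092),("strap",(z>.062)&(z<.072)),("mould",(z>.045)&(z<.054)&(L[:,1]<0)),("heel",(z>.055)&(z<.0615)&(L[:,1]>.06))):
    l=L[m]
    if len(l):print(nm,len(l),np.percentile(l,[1,50,99],axis=0).ravel(),np.median(z[m]))
m=z>.092;q=D[m][:,:2]
print("knob pca",q.mean(0),np.rad2deg(np.arctan2(*np.linalg.svd(q-q.mean(0),full_matrices=0)[2][0][::-1])))
m=(z>.102);print("tops",np.c_[L[m],z[m]][::max(1,m.sum()//20)])
E
```

```text
(array([12577,  5092,  4213,   200,   508,  1135,  1378,  1699,    12,
          25,   453,   413,     5,     0]), array([-0.01,  0.  ,  0.01,  0.02,  0.03,  0.04,  0.05,  0.06,  0.07,
        0.08,  0.09,  0.1 ,  0.11,  0.12,  0.13]))
4082 [0.4593 0.2755] [0.2201 0.1944] 41.56782150268555
867 [0.3766 0.2843] [0.0667 0.0144] 41.608089447021484
1691 [0.3857 0.2922] [0.1327 0.0268] 41.972496032714844
y [-0.7482 -0.6635] -138.43217849731445
base 4059 [-0.1055 -0.1154  0.0176 -0.0204  0.035   0.0962] 0.01153200760632267
knobtop 66641 [-0.1061 -0.0695 -0.0284 -0.0039  0.0311  0.0739] 0.32658914922952215
strap 1708 [-0.0127 -0.0282  0.0019  0.0112  0.013   0.1   ] 0.06520747637400681
mould 2020 [-0.1465 -0.1085 -0.003  -0.066   0.0138 -0.0064] 0.04989475119462122
heel 240 [-0.0232  0.0746  0.      0.0834  0.0237  0.0921] 0.05785466918967258
knob pca [0.4352 0.2939] -2.1305406280680557
tops [[ 0.0034  0.017   0.1022]
 [-0.0741 -0.0717  0.3089]
 [-0.0601 -0.0563  0.3147]
 [-0.0563 -0.0438  0.3076]
 [-0.      0.021   0.3095]
 [-0.05   -0.0329  0.3099]
 [ 0.0054  0.03    0.3158]
 [ 0.0218  0.0406  0.3338]
 [-0.0743 -0.0513  0.3206]
 [ 0.015   0.0429  0.3333]
 [-0.0681 -0.0468  0.331 ]
 [-0.0515 -0.0273  0.3274]
 [-0.0023  0.0272  0.3331]
 [-0.0421 -0.0181  0.3317]
 [ 0.003   0.0338  0.3403]
 [-0.0346 -0.0101  0.3356]
 [ 0.0074  0.0649  0.3357]
 [-0.0326 -0.0081  0.3397]
 [-0.0156  0.0137  0.3422]
 [-0.0182  0.0086  0.3446]
 [-0.1117 -0.0431  0.3353]]
```

Knob rectangle is 66.7 × 14.4 mm at (0.3766, 0.2843) and its blade lies along 41.6°, which matches the given sizes. I'll approach it now.

Call:
send_rows(plan=[[0,0.0045,-0.02,0,0],[0,0.005,-0.02,0,0],[0,0.005,-0.019,0,0],[0,0,0,0,0.12],[0,0,0,0,0.12],[0,0,0,0,0.12],[0,0,0,0,0.12],[0,0,0,0,0.12],[0,0,0,0,0.12],[0,0,0,0,0.125],[0,0,0,0.035,0],[0,0,0,0.035,0],[0,0,0,0.02,0],[0,0,0,0,0],[0,0,0,0,0]])

```text
time_s: 2.63
position: [0.3765, 0.2835, 0.1459]
tcp_rot: [[0.749, 0.662, -0.002], [0.662, -0.749, -0.001], [-0.002, -0.001, -1.0]]
force: [0.5, 0.6, 0.2]
opening: 1.003
grasp_force: 0.0
```

```bash
python3 - <<'E'
from h import *
s=read_state();print(s["joint_positions"],s["position"],np.rad2deg(np.arctan2(s["tcp_rot"][1][1],s["tcp_rot"][0][1])))
c=calibration("wrist");p,d=capture("wrist");cv2.imwrite("pics/w2.png",p);P,C=cloud("wrist",p,d,c)
m=(P[:,2]>.094)&(P[:,2]<.11)&(np.abs(P[:,0]-.3766)<.05)&(np.abs(P[:,1]-.2843)<.05)
q=np.ascontiguousarray(P[m][:,:2],np.float32);print(len(q),cv2.minAreaRect(q))
T=np.c_[(P[m]-s["position"])@s["tcp_rot"]];print(np.percentile(T,[1,99],axis=0))
E
```

```text
[ 23.3617  27.0709 108.7499  -0.007   44.3131  71.9065] [0.3765 0.2835 0.1459] -48.539861476899056
1611 ((0.3782510459423065, 0.2862441837787628), (0.06184909865260124, 0.014004805125296116), 41.73991775512695)
[[-0.0263 -0.0076  0.0364]
 [ 0.0337  0.006   0.0514]]
```

View pics/w2.png

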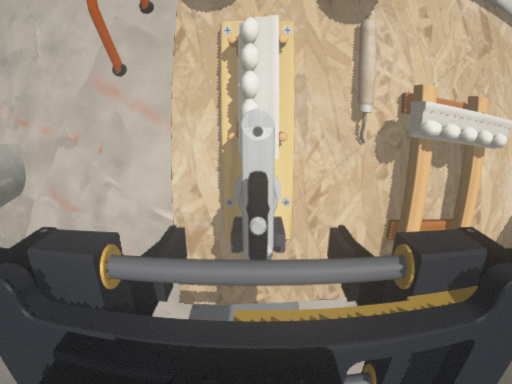

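Jaws are centred over the knob (blade at column 257, nose at 258,226). Descend and close.

Call:
send_rows(plan=[[0,0,-0.001,0.02,0],[0,0,0,0.02,0],[0,0,0,0.0185,0],[0,0,0,0,0],[0,0,0,0,0],[255,0,0,0,0],[255,0,0,0,0],[255,0,0,0,0],[255,0,0,0,0],[255,0,0,0,0],[255,0,0,0,0],[255,0,0,0,0],[255,0,0,0,0],[255,0,0,0,0],[255,0,0,0,0]])

```text
time_s: 3.93
position: [0.3753, 0.2853, 0.088]
tcp_rot: [[0.748, 0.664, -0.0], [0.664, -0.748, -0.0], [-0.0, -0.0, -1.0]]
force: [-0.1, -0.4, -0.4]
opening: 0.326
grasp_force: 0.0
```

```bash
python3 - <<'E'
from h import *
s=read_state();print(s)
E
```

```text
{'time_s': 3.9333, 'joint_positions': array([ 23.6214,  33.4558, 111.1249,   0.0018,  35.4315,  72.035 ]), 'qvel': array([ 0.0315, -0.0934, -0.0471, -0.0302,  0.014 , -0.0168]), 'tau': array([  0.0043, -36.3464,  -7.516 ,   0.0339,  -0.0601,   0.0001]), 'position': array([0.3753, 0.2853, 0.088 ]), 'tcp_rot': array([[ 0.748 ,  0.6637, -0.0002],
       [ 0.6637, -0.748 , -0.0001],
       [-0.0002, -0.0001, -1.    ]]), 'force': array([-0.1367, -0.42  , -0.3758]), 'moment': array([ 0.0212,  0.1052, -0.0224]), 'grasp_force': 0.0, 'opening': 0.3264808718283574}
```

Call:
send_rows(plan=[[255,0,0,0,0],[255,0,0,0,0],[255,0,0,0,0],[255,0,0,0,0],[255,0,0,0,0],[255,0,0,0,0]])

```text
time_s: 4.43
position: [0.3767, 0.2839, 0.088]
tcp_rot: [[0.747, 0.665, 0.002], [0.665, -0.747, -0.002], [-0.0, 0.003, -1.0]]
force: [3.9, -7.6, -0.0]
opening: 0.156
grasp_force: 30.0
```

```bash
python3 -c "
from rig import *;s=read_state();print(s['position'],s['force'],s['moment'],s['opening'],s['grasp_force'])"
```

```text
[0.37666094 0.28394279 0.08803845] [ 3.85527594 -7.55607051 -0.03827015] [-1.327147   -0.63030569 -0.05488646] 0.15640841689716894 30.010130042123535
```

Call:
send_rows(plan=[[255,0,0,0,-0.06],[255,0,0,0,-0.06],[255,0,0,0,-0.04],[255,0,0,0,0],[255,0,0,0,0]])

```text
time_s: 4.85
position: [0.3766, 0.284, 0.088]
tcp_rot: [[0.635, 0.773, 0.001], [0.773, -0.635, -0.001], [-0.0, 0.002, -1.0]]
force: [3.3, -7.8, -0.9]
opening: 0.174
grasp_force: 32.0
```

```bash
python3 -c "
from rig import *;s=read_state();print(s['position'],s['tcp_rot'],s['force'],s['moment'],s['opening'],s['grasp_force'])"
```

```text
[0.37659951 0.28396513 0.08802221] [[ 6.34641409e-01  7.72805606e-01  1.33339557e-03]
 [ 7.72806725e-01 -6.34639952e-01 -1.37719332e-03]
 [-2.18076618e-04  1.90448097e-03 -9.99998163e-01]] [ 3.31716709 -7.77946779 -0.94111712] [-1.41124503 -0.66701487 -0.74683609] 0.1741146248948126 31.95043372164946
```

Counter-clockwise winds up hard (-0.75 N m and the jaws spread). I'll go back and try clockwise, easing the side load as well.

Call:
send_rows(plan=[[255,0,0,0,0.08],[255,0,0,0,0.08],[255,0,0.0017,0,0],[255,0,0,0,0.08],[255,0,0,0,0.08],[255,0,0,0,0.04],[255,0,0,0,0]])

```text
time_s: 5.43
position: [0.3769, 0.2837, 0.0881]
tcp_rot: [[0.865, 0.503, 0.001], [0.503, -0.865, -0.001], [0.0, 0.001, -1.0]]
force: [1.8, -3.4, 0.4]
opening: 0.159
grasp_force: 30.0
```

```bash
python3 -c "
from rig import *;s=read_state();print(s['position'],s['tcp_rot'],s['force'],s['moment'],s['opening'],s['grasp_force'],s['joint_positions'])"
```

```text
[0.37689411 0.28368185 0.08810258] [[ 8.64561864e-01  5.02525877e-01  7.25327428e-04]
 [ 5.02526280e-01 -8.64561754e-01 -5.57689630e-04]
 [ 3.46836883e-04  8.46653280e-04 -9.99999581e-01]] [ 1.83812197 -3.43485034  0.38820919] [-0.62309135 -0.18162553 -0.04500601] 0.15897041803396103 30.009046494369613 [ 2.33875975e+01  3.34500150e+01  1.11090941e+02 -7.90405879e-02
  3.54336097e+01  8.32847164e+01]
```

Clockwise gives freely. Turning on, following the rise, up to near the last joint's limit.

Call:
send_rows(plan=[[255,0,0,-0.00025,0.119],[255,0,0,-0.00025,0.119],[255,0,0,-0.00025,0.119],[255,0,0,-0.00025,0.119],[255,0,0,-0.00025,0.119],[255,0,0,-0.00025,0.119],[255,0,0,-0.00025,0.119],[255,0,0,-0.00025,0.119],[255,0,0,-0.00025,0.119],[255,0,0,-0.00025,0.119],[255,0,0,-0.00025,0.119],[255,0,0,0,0],[255,0,0,0,0]])

```text
time_s: 6.52
position: [0.3769, 0.2837, 0.0909]
tcp_rot: [[0.712, -0.703, 0.001], [-0.703, -0.712, -0.0], [0.001, -0.0, -1.0]]
force: [1.8, -3.7, 1.3]
opening: 0.16
grasp_force: 30.0
```

```bash
python3 -c "
from rig import *;s=read_state();print(s['position'],s['tcp_rot'],s['force'],s['moment'],s['opening'],s['grasp_force'],s['joint_positions'])"
```

```text
[0.3768635  0.2837274  0.09090981] [[ 7.11580092e-01 -7.02604610e-01  7.30861512e-04]
 [-7.02604551e-01 -7.11580426e-01 -3.77466799e-04]
 [ 7.85276659e-04 -2.44908765e-04 -9.99999662e-01]] [ 1.76595485 -3.66642098  1.34517841] [-0.73474772 -0.31002174 -0.0493009 ] 0.1604568477083377 30.011103884224895 [ 2.33883954e+01  3.31245056e+01  1.11005202e+02 -6.22908103e-02
  3.58404592e+01  1.58075237e+02]
```

Call:
send_rows(plan=[[0,0,0,0,0],[0,0,0,0,0],[0,0,0,0,0],[0,0,0,0,0],[0,0,0,0,0],[0,0,0,0,0],[0,0,0,0,0],[0,0,0,0,0],[0,0,0,0,0],[0,0,0,0,0],[0,0,0,0,0],[0,0,0,0,0],[0,0,0,0,0],[0,0,0,0,0],[0,0,0,0,0]])

```text
time_s: 7.77
position: [0.3764, 0.284, 0.0908]
tcp_rot: [[0.709, -0.706, -0.0], [-0.706, -0.709, -0.0], [-0.0, 0.0, -1.0]]
force: [0.7, 0.2, 0.0]
opening: 0.998
grasp_force: 0.0
```

Call:
send_rows(plan=[[0,0,0,0,-0.121],[0,0,0,0,-0.121],[0,0,0,0,-0.121],[0,0,0,0,-0.121],[0,0,0,0,-0.121],[0,0,0,0,-0.121],[0,0,0,0,-0.121],[0,0,0,0,-0.121],[0,0,0,0,-0.121],[0,0,0,0,-0.121],[0,0,0,0,-0.121],[0,0,0,0,-0.121],[0,0,0,0,-0.121]])

```text
time_s: 8.85
position: [0.3765, 0.284, 0.0908]
tcp_rot: [[0.7, 0.714, 0.0], [0.714, -0.7, -0.0], [0.0, 0.0, -1.0]]
force: [-0.5, 0.2, -0.1]
opening: 1.002
grasp_force: 0.0
```

Call:
send_rows(plan=[[0,0,0,0,-0.121],[0,0,0,0,-0.121],[0,0,0,0,-0.121],[0,0,0,0,-0.121],[0,0,0,0,-0.121],[0,0,0,0,-0.121],[0,0,0,0,-0.121],[0,0,0,0,-0.121],[0,0,0,0,-0.121],[0,0,0,0,-0.121],[0,0,0,0,-0.121],[0,0,0,0,-0.121],[0,0,0,0,-0.121],[0,0,0,0,0],[0,0,0,0,0]])

```text
time_s: 10.1
position: [0.3765, 0.284, 0.0908]
tcp_rot: [[-0.71, 0.705, 0.0], [0.705, 0.71, 0.0], [-0.0, 0.0, -1.0]]
force: [0.2, -0.0, 0.3]
opening: 0.999
grasp_force: 0.0
```

Call:
send_rows(plan=[[255,0,0,0,0],[255,0,0,0,0],[255,0,0,0,0],[255,0,0,0,0],[255,0,0,0,0],[255,0,0,0,0],[255,0,0,0,0],[255,0,0,0,0],[255,0,0,0,0],[255,0,0,0,0],[255,0,0,0,0],[255,0,0,0,0],[255,0,0,0,0],[255,0,0,0,0],[255,0,0,0,0],[255,0,0,0,0]])

```text
time_s: 11.43
position: [0.3764, 0.284, 0.0908]
tcp_rot: [[-0.712, 0.702, -0.0], [0.702, 0.712, -0.0], [0.0, -0.0, -1.0]]
force: [0.4, -0.6, 0.2]
opening: 0.156
grasp_force: 30.1
```

Call:
send_rows(plan=[[255,0,0,-0.00025,0.12],[255,0,0,-0.00025,0.12],[255,0,0,-0.00025,0.12],[255,0,0,-0.00025,0.12],[255,0,0,-0.00025,0.12],[255,0,0,-0.00025,0.12],[255,0,0,-0.00025,0.12],[255,0,0,0,0],[255,0,0,0,0]])

```text
time_s: 12.18
position: [0.377, 0.2842, 0.0926]
tcp_rot: [[0.045, 0.999, 0.001], [0.999, -0.045, 0.0], [0.001, 0.001, -1.0]]
force: [1.9, 0.5, -0.3]
opening: 0.157
grasp_force: 30.1
```

```bash
python3 -c "
from rig import *;s=read_state();print(s['position'],s['tcp_rot'],s['force'],s['moment'],s['opening'],s['grasp_force'],s['joint_positions'])"
```

```text
[0.37696157 0.28421408 0.09262974] [[ 4.52479974e-02  9.98975169e-01  1.10884152e-03]
 [ 9.98975642e-01 -4.52485574e-02  4.85184931e-04]
 [ 5.34861178e-04  1.08575203e-03 -9.99999268e-01]] [ 1.86466303  0.50459287 -0.26607063] [ 0.01659031 -0.16896562 -0.08272942] 0.15694008132056872 30.054056088629295 [2.34159786e+01 3.29321037e+01 1.10930303e+02 4.44655895e-04
 3.60682465e+01 2.60090411e+01]
```

Knob is at about 2.34 rad, so the riser should be near 4.5 mm. Release, raise, line up with the strap, close the fingers and stand beside the toe.

Call:
send_rows(plan=[[0,0,0,0,0],[0,0,0,0,0],[0,0,0,0,0],[0,0,0,0,0],[0,0,0,0,0],[0,0,0,-0.02,0],[0,0,0,-0.02,0],[255,0,0,0,0.114],[255,0,0,0,0.114],[255,0,0,0,0.114],[255,0,0,0,0.114],[255,0,0,0,0.114],[255,0,0,0,0.114],[255,0,0,0,0.114],[255,0.025,0.021,0,0],[255,0.025,0.021,0,0],[255,0,0,0,0],[255,0,0,0,0]])

```text
time_s: 13.68
position: [0.4437, 0.2857, 0.1326]
tcp_rot: [[0.749, 0.662, 0.002], [0.662, -0.749, 0.001], [0.002, 0.001, -1.0]]
force: [-0.7, -1.3, -1.2]
opening: 0.023
grasp_force: 0.0
```

```bash
python3 - <<'E'
from h import *
s=read_state();R=s["tcp_rot"];print(s["position"],R[:,0],s["opening"],s["joint_positions"][5])
print("axis rel in tool", (s["position"]-[.3768,.284,0])@R)
c=calibration("wrist");p,d=capture("wrist");P,C=cloud("wrist",p,d,c)
y=np.array([-.748,-.6635]);x=np.array([y[1],-y[0]]);o=np.array([.3768,.284])-.048*y
L=np.c_[(P[:,:2]-o)@x,(P[:,:2]-o)@y];z=P[:,2]
m=(z>.066)&(z<.078)&(abs(L[:,0])<.03)&(L[:,1]<.02)&(L[:,1]>-.04);print("strap top",np.median(z[m]),np.percentile(L[m],[1,99],axis=0))
m=(z>.045)&(z<.055)&(abs(L[:,0])<.03)&(L[:,1]<-.03)&(L[:,1]>-.14);print("mould top",np.percentile(L[m],[1,50,99],axis=0),np.median(z[m]))
E
```

```text
[0.4437 0.2857 0.1326] [0.7493 0.6622 0.0016] 0.02281127326041747 69.17340394908429
axis rel in tool [ 0.0515  0.0431 -0.1325]
strap top 0.06991649231248938 [[-0.0127 -0.0299]
 [ 0.0127  0.0119]]
mould top [[-0.0166 -0.1088]
 [-0.0023 -0.0703]
 [ 0.0136 -0.0308]] 0.049777071583148536
```

Call:
send_rows(plan=[[255,0,0,0.02,0],[255,0,0,0.02,0],[255,0,0,0.0165,0],[255,0,-0.008,0,0],[255,0,-0.008,0,0],[255,0,-0.008,0,0],[255,0,-0.008,0,0],[255,0,-0.008,0,0],[255,-0.002,-0.008,0,0],[255,-0.002,-0.008,0,0],[255,-0.002,-0.008,0,0],[255,-0.003,-0.008,0,0],[255,-0.003,-0.008,0,0],[255,-0.003,-0.008,0,0],[255,0,0,0,0],[255,0,0,0,0]])

```text
time_s: 15.07
position: [0.3709, 0.3417, 0.0759]
tcp_rot: [[0.748, 0.664, -0.001], [0.664, -0.748, -0.001], [-0.002, -0.001, -1.0]]
force: [-0.3, -0.5, -0.2]
opening: 0.005
grasp_force: 0.0
```

```bash
python3 - <<'E'
from h import *
s=read_state();R=s["tcp_rot"]
print("axis rel in tool", (s["position"]-[.3768,.284,0])@R,s["force"])
p,d=capture("scene");cv2.imwrite("pics/s3.png",cv2.resize(p[170:280,180:350],(0,0),fx=4,fy=4))
E
```

```text
axis rel in tool [ 0.0338 -0.0471 -0.076 ] [-0.315  -0.5186 -0.1767]
```

View pics/s3.png

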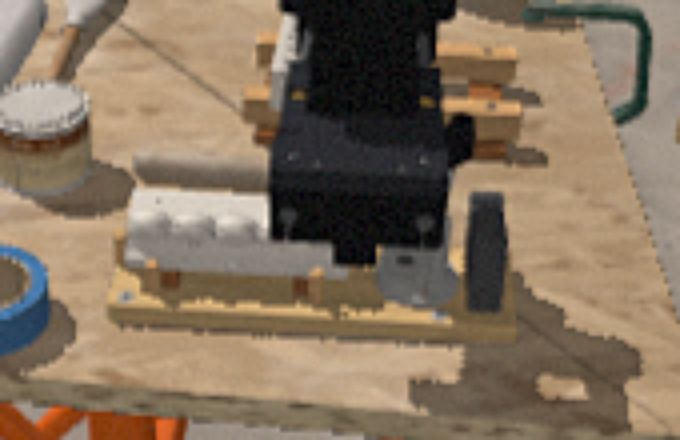

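The strap is swung clear (its end at 415,285 in the crop) and the moulding is free. Raise, go over the moulding and open.

Call:
send_rows(plan=[[0,0.003,0.003,-0.02,0],[0,0,0,-0.02,0],[0,0,0,-0.02,0],[0,0.02,0.015,0,0],[0,0.02,0.015,0,0],[0,0.02,0.014,0,0],[0,0,0,0,0],[0,0,0,0,0],[0,0,0,0,0],[0,0,0,0,0],[0,0,0,0,0],[0,0,0,0,0],[0,0,0,0,0],[0,0,0,0,0],[0,0,0,0,0],[0,0,0,0,0]])

```text
time_s: 16.45
position: [0.4504, 0.3483, 0.1361]
tcp_rot: [[0.749, 0.663, 0.0], [0.663, -0.749, 0.0], [0.0, 0.0, -1.0]]
force: [-0.3, -0.2, -0.3]
opening: 0.99
grasp_force: 0.0
```

```bash
python3 - <<'E'
from h import *
s=read_state();R=s["tcp_rot"]
print("axis rel in tool", (s["position"]-[.3768,.284,0])@R,s["position"],s["opening"])
c=calibration("wrist");p,d=capture("wrist");cv2.imwrite("pics/w4.png",p);P,C=cloud("wrist",p,d,c)
T=(P-s["position"])@R;z=P[:,2]
m=(z>.04)&(z<.056)&(abs(T[:,1])<.03)&(abs(T[:,0])<.07);print(m.sum(),np.percentile(T[m],[1,50,99],axis=0),np.median(z[m]))
m=(z>.063)&(z<.078)&(T[:,0]<-.0)&(T[:,0]>-.13)&(abs(T[:,1])<.1);q=T[m];print("strap",m.sum(),np.percentile(q,[1,50,99],axis=0) if m.sum() else 0)
E
```

```text
axis rel in tool [ 0.0977  0.0007 -0.1361] [0.4504 0.3483 0.1361] 0.9898457231124366
4589 [[-0.0476 -0.0148  0.0833]
 [ 0.0103  0.0007  0.0864]
 [ 0.0598  0.0153  0.0922]] 0.04966790487790829
strap 1927 [[-0.1028 -0.0765  0.0638]
 [-0.0865 -0.0415  0.0665]
 [-0.075   0.0422  0.0728]]
```

View pics/w4.png

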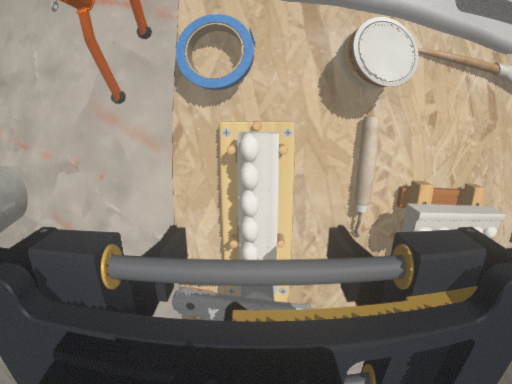

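The moulding lies centred under the jaws (beads at column 250) and the strap is turned about 90° away. Descend and grip.

Call:
send_rows(plan=[[0,0,0,0.03,0],[0,0,0,0.03,0],[0,0,0,0.025,0],[0,0,0,0.015,0],[0,0,0,0.0065,0],[0,0,0,0,0],[0,0,0,0,0],[255,0,0,0,0],[255,0,0,0,0],[255,0,0,0,0],[255,0,0,0,0],[255,0,0,0,0],[255,0,0,0,0],[255,0,0,0,0],[255,0,0,0,0],[255,0,0,0,0],[255,0,0,0,0],[255,0,0,0,0],[255,0,0,0,0],[255,0,0,0,0]])

```text
time_s: 18.17
position: [0.4505, 0.3482, 0.0295]
tcp_rot: [[0.749, 0.663, -0.0], [0.663, -0.749, -0.0], [-0.0, -0.0, -1.0]]
force: [-0.4, -1.2, 0.3]
opening: 0.388
grasp_force: 30.0
```

Gripped at 33.8 mm. Lift.

Call:
send_rows(plan=[[255,0,0,-0.003,0],[255,0,0,-0.008,0],[255,0,0,-0.015,0],[255,0,0,-0.02,0],[255,0,0,-0.02,0],[255,0,0,-0.02,0],[255,0,0,-0.014,0],[255,0,0,0,0],[255,0,0,0,0]])

```text
time_s: 18.92
position: [0.4508, 0.3485, 0.1305]
tcp_rot: [[0.749, 0.663, 0.002], [0.663, -0.749, 0.001], [0.002, 0.001, -1.0]]
force: [-0.3, 1.2, -1.4]
opening: 0.383
grasp_force: 30.0
```

```bash
python3 - <<'E'
from h import *
s=read_state();R=s["tcp_rot"];print(s["position"],s["force"],s["grasp_force"],s["opening"],s["joint_positions"])
c=calibration("wrist");p,d=capture("wrist");P,C=cloud("wrist",p,d,c);T=(P-s["position"])@R
m=(abs(T[:,1])<.03)&(T[:,0]>.02)&(T[:,0]<.075)&(T[:,2]>-.05)&(T[:,2]<.02)
q=T[m];print(m.sum(),np.percentile(q,[1,50,99],axis=0));A=np.c_[q[:,0],np.ones(len(q))];print("pitch",np.linalg.lstsq(A,q[:,2],rcond=None)[0])
# rack refit from both views
D=np.vstack([P,np.load("pics/wrist0.npz")["P"]])
for nm,X in(("now",P),("w0",np.load("pics/wrist0.npz")["P"])):
    a=np.deg2rad(40.);e=np.array([np.cos(a),np.sin(a)]);f=np.array([-e[1],e[0]])
    l=(X[:,:2]-[.5317,.1406]);l=np.c_[l@e,l@f];z=X[:,2]
    for lo,hi in((-.06,-.02),(.02,.06)):
        m=(abs(l[:,0])<.1)&(l[:,1]>lo)&(l[:,1]<hi)&(z>.024)&(z<.034)&(l[:,0]<.03)
        if m.sum()>50:
            s_=np.polyfit(l[m][:,0],l[m][:,1],1);print(nm,m.sum(),np.percentile(l[m],[1,50,99],axis=0).ravel(),s_)
    m=(abs(l[:,0])<.1)&(abs(l[:,1])<.08)&(z>.05)&(z<.065)
    if m.sum()>50:print("b",m.sum(),np.percentile(l[m],[1,50,99],axis=0).ravel(),cv2.minAreaRect(np.ascontiguousarray(X[m][:,:2],np.float32)))
E
```

```text
[0.4508 0.3485 0.1305] [-0.3253  1.1735 -1.4354] 30.000258861109614 0.3829778971266068 [26.4688 34.203  95.6296  0.0008 50.0428 74.9332]
6482 [[ 0.0206 -0.0179 -0.0233]
 [ 0.0425 -0.0002 -0.0197]
 [ 0.0601  0.0153  0.0017]]
pitch [ 0.1033 -0.0225]
now 61 [0.02   0.0352 0.0263 0.0408 0.0299 0.0505] [0.9606 0.0164]
b 2075 [ 0.0419 -0.0515  0.0596  0.0287  0.0711  0.0663] ((0.5700209736824036, 0.18081040680408478), (0.03206857293844223, 0.12180531024932861), 39.62434387207031)
w0 1424 [-0.088  -0.0416 -0.0271 -0.033   0.0288 -0.0235] [ 0.0058 -0.0328]
w0 1308 [-0.0884  0.0341 -0.0273  0.0422  0.0288  0.0522] [0.004  0.0426]
b 2264 [ 0.0393 -0.0533  0.0541 -0.0058  0.0694  0.0541] ((0.5710104703903198, 0.17818483710289001), (0.031941741704940796, 0.11575374007225037), 39.6167106628418)
```

Held level with weight on it. Rack fit: batten midline spacing is 75.7 mm (76 given) and the axis lies at 40.3°. Carrying it to (0.501, 0.121) and turning it 89° counter-clockwise.

Call:
send_rows(plan=[[255,-0.006,0.01,0,0],[255,-0.0113,0.0203,0,0],[255,-0.0113,0.0203,0,0],[255,-0.0113,0.0203,0,0],[255,-0.0113,0.0203,0,0],[255,-0.0113,0.0203,0,0],[255,-0.0113,0.0203,0,0],[255,-0.0113,0.0203,0,0],[255,-0.0113,0.0203,0,0],[255,-0.0113,0.0203,0,0],[255,-0.006,0.0108,0,0],[255,0,0,0,0]])

```text
time_s: 19.97
position: [0.5004, 0.1178, 0.1287]
tcp_rot: [[0.751, 0.66, -0.001], [0.66, -0.751, -0.001], [-0.001, -0.001, -1.0]]
force: [1.4, 1.1, -1.0]
opening: 0.388
grasp_force: 30.0
```

Call:
send_rows(plan=[[255,0,0,0,-0.06],[255,0,0,0,-0.114],[255,0,0,0,-0.114],[255,0,0,0,-0.114],[255,0,0,0,-0.114],[255,0,0,0,-0.114],[255,0,0,0,-0.114],[255,0,0,0,-0.114],[255,0,0,0,-0.114],[255,0,0,0,-0.114],[255,0,0,0,-0.114],[255,0,0,0,-0.114],[255,0,0,0,-0.114],[255,0,0,0,-0.114],[255,0,0,0,0],[255,0,0,0,0]])

```text
time_s: 21.3
position: [0.4996, 0.1212, 0.1291]
tcp_rot: [[-0.639, 0.769, -0.001], [0.769, 0.639, 0.0], [0.001, -0.001, -1.0]]
force: [0.4, -0.1, -1.9]
opening: 0.384
grasp_force: 30.0
```

```bash
python3 - <<'E'
from h import *
s=read_state();R=s["tcp_rot"];print(s["position"],R[:,0],np.rad2deg(np.arctan2(R[1,0],R[0,0])),s["force"],s["grasp_force"],s["opening"])
c=calibration("wrist");p,d=capture("wrist");P,C=cloud("wrist",p,d,c);T=(P-s["position"])@R
m=(abs(T[:,1])<.03)&(T[:,0]>.02)&(T[:,0]<.057)&(T[:,2]>-.03)&(T[:,2]<-.01)
q=T[m];print(m.sum(),np.percentile(q,[1,50,99],axis=0),"pitch",np.polyfit(q[:,0],q[:,2],1))
a=np.deg2rad(40.3);e=np.array([np.cos(a),np.sin(a)]);f=np.array([-e[1],e[0]])
l=(P[:,:2]-[.5317,.1406]);l=np.c_[l@e,l@f];z=P[:,2]
m=(l[:,0]>.02)&(l[:,0]<.09)&(abs(l[:,1])<.08)&(z>.04)&(z<.065);print("b",m.sum(),np.percentile(l[m],[1,50,99],axis=0).ravel() if m.sum() else 0)
m=(abs(l[:,0])<.1)&(l[:,1]>.02)&(l[:,1]<.07)&(z>.024)&(z<.034);print("batt",m.sum(),np.percentile(l[m],[1,50,99],axis=0).ravel() if m.sum() else 0)
p,d=capture("side");cv2.imwrite("pics/side5.png",cv2.resize(p[130:300,150:400],(0,0),fx=3,fy=3))
E
```

```text
[0.4996 0.1212 0.1291] [-0.6395  0.7688  0.001 ] 129.75241453287535 [ 0.4288 -0.1105 -1.9326] 29.999899864196777 0.3837220203769717
5248 [[ 0.0204 -0.0132 -0.0232]
 [ 0.0393  0.0022 -0.0206]
 [ 0.0566  0.0168 -0.0158]] pitch [-0.0023 -0.0201]
b 3765 [ 0.0392 -0.013   0.0543  0.0288  0.0703  0.0659]
batt 1805 [-0.0885  0.0302  0.0078  0.0445  0.0887  0.066 ]
```

View pics/side5.png

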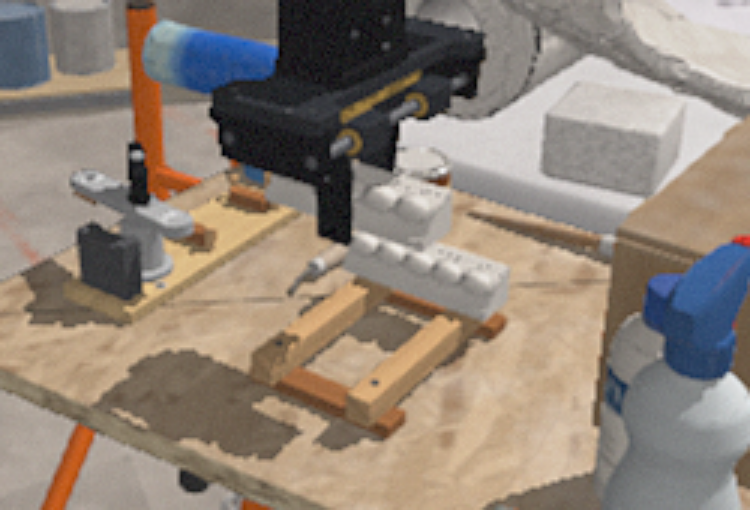

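The moulding is held level above the free end of the rack (battens near 310,330 and 405,365). Piece b (430,275) is undisturbed. Lowering.

Call:
send_rows(plan=[[255,0,0,0.01,0],[255,0,0,0.02,0],[255,0,0,0.02,0],[255,0,0,0.02,0],[255,0,0,0.01,0],[255,0,0,0.006,0],[255,0,0,0.004,0],[255,0,0,0,0],[255,0,0,0,0]])

```text
time_s: 22.15
position: [0.5007, 0.1205, 0.0399]
tcp_rot: [[-0.641, 0.768, 0.001], [0.768, 0.641, 0.0], [-0.001, 0.001, -1.0]]
force: [0.3, -0.1, -0.9]
opening: 0.386
grasp_force: 30.0
```

Call:
send_rows(plan=[[255,0,0,0.001,0],[255,0,0,0.001,0],[255,0,0,0.0007,0],[255,0,0,0,0],[255,0,0,0,0]])

```text
time_s: 22.57
position: [0.5004, 0.1205, 0.0371]
tcp_rot: [[-0.641, 0.767, 0.0], [0.767, 0.641, 0.0], [-0.0, 0.0, -1.0]]
force: [-0.1, 0.3, -1.5]
opening: 0.386
grasp_force: 30.0
```

Call:
send_rows(plan=[[255,0,0,0.0007,0],[255,0,0,0.0006,0],[255,0,0,0,0],[255,0,0,0,0]])

```text
time_s: 22.9
position: [0.5003, 0.1205, 0.0355]
tcp_rot: [[-0.641, 0.767, 0.0], [0.767, 0.641, 0.0], [-0.0, 0.0, -1.0]]
force: [-0.5, -1.3, -1.6]
opening: 0.382
grasp_force: 30.0
```

Call:
send_rows(plan=[[255,0,0,0.0005,0],[255,0,0,0,0],[255,0,0,0,0]])

```text
time_s: 23.15
position: [0.5003, 0.1205, 0.0355]
tcp_rot: [[-0.641, 0.767, 0.0], [0.767, 0.641, -0.0], [-0.0, 0.0, -1.0]]
force: [-1.1, -0.6, 5.0]
opening: 0.388
grasp_force: 30.0
```

Contact (force +5 N). Releasing with the jaws part-open, then rising.

Call:
send_rows(plan=[[80,0,0,0,0],[80,0,0,0,0],[80,0,0,0,0],[80,0,0,0,0],[80,0,0,0,0],[80,0,0,0,0],[80,0,0,0,0],[80,0,0,0,0]])

```text
time_s: 23.82
position: [0.5003, 0.1205, 0.035]
tcp_rot: [[-0.641, 0.767, -0.0], [0.767, 0.641, 0.0], [0.0, -0.0, -1.0]]
force: [0.8, 0.1, 0.2]
opening: 0.685
grasp_force: 0.0
```

Call:
send_rows(plan=[[80,0,0,-0.005,0],[80,0,0,-0.01,0],[80,0,0,-0.02,0],[80,0,0,-0.03,0],[80,0,0,-0.03,0],[80,0,0,-0.03,0],[80,0,0,0,0],[80,0,0,0,0]])

```text
time_s: 24.48
position: [0.5016, 0.1206, 0.1627]
tcp_rot: [[-0.641, 0.767, 0.006], [0.767, 0.641, 0.0], [-0.004, 0.004, -1.0]]
force: [-0.4, -0.0, -0.7]
opening: 0.688
grasp_force: 0.0
```

```bash
python3 - <<'E'
from h import *
s=read_state();print(s["position"],s["opening"],s["force"])
c=calibration("wrist");p,d=capture("wrist");P,C=cloud("wrist",p,d,c)
a=np.deg2rad(40.3);e=np.array([np.cos(a),np.sin(a)]);f=np.array([-e[1],e[0]])
l=(P[:,:2]-[.5317,.1406]);l=np.c_[l@e,l@f];z=P[:,2]
for lo,hi in((.02,.09),(-.09,.02)):
    m=(l[:,0]>lo)&(l[:,0]<hi)&(abs(l[:,1])<.08)&(z>.04)&(z<.066);q=l[m];print(m.sum(),np.percentile(q,[1,50,99],axis=0).ravel(),np.median(z[m]),cv2.minAreaRect(np.ascontiguousarray(q,np.float32)))
p,d=capture("side");cv2.imwrite("pics/side6.png",cv2.resize(p[130:300,150:400],(0,0),fx=3,fy=3))
E
```

```text
[0.5016 0.1206 0.1627] 0.6878606099465574 [-0.3599 -0.0271 -0.6574]
4011 [ 0.0388 -0.0509  0.0542  0.0138  0.0702  0.0657] 0.05501681610809256 ((0.0545923188328743, 0.005978435277938843), (0.12114869058132172, 0.03276187926530838), 89.2907485961914)
4215 [-0.0503 -0.0518 -0.0347  0.0119 -0.0202  0.0651] 0.05564027601394689 ((-0.035603903234004974, 0.005790144205093384), (0.12066787481307983, 0.031397972255945206), 89.80431365966797)
```

View pics/side6.png

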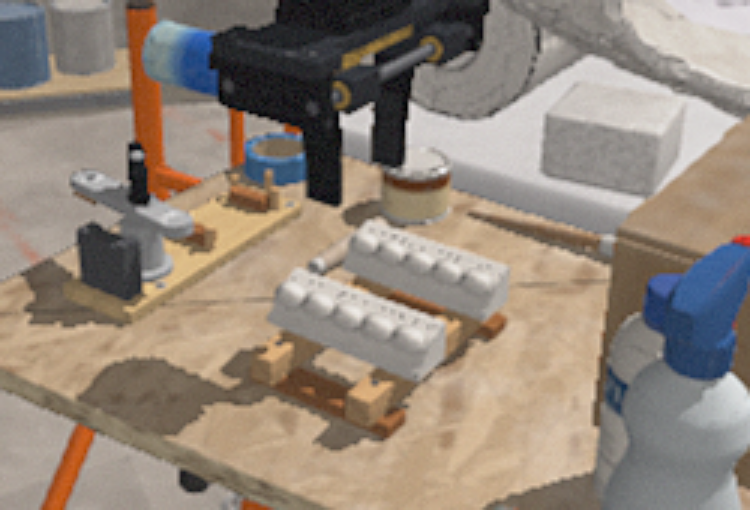

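The moulding (355,325) lies beads up across both battens, parallel to the drying piece and 90 mm from it. That piece hasn't moved, and the gripper is clear.

```bash
python3 -c "
from rig import *;print(hand_in())"
```

```text
the job is handed in; nothing more can be done
None
```

The knob undid clockwise, so it has a left-hand thread; the strap is swung aside, the moulding lies beads up across both battens parallel to the undisturbed piece, and the job is handed in at about 24.5 s with no verdict returned.

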